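Latch the dish down and hold the loupe in focus over it

TASK

Swing the blue latch arm of the white inspection stand all the way round into its steel catch, so that the petri dish is locked in. Then pick up the loupe by its black handle and hold it level over the middle of the dish, with the lens at the height of the red ring on the stand's thin post. Finish with the loupe held still in the gripper there, touching nothing else; leave the dish, the red ring and the other things on the bench where they are.

Things in the scene. Friction and masses are not known exactly. Their poses are not given: they have to be found in the camera images.
- stand_centre (a point): centre of the dish seat on the inspection stand, on top of its base plate, 10 mm above the worktop. The fixed stand is a white plate 130 mm (x) by 150 mm (y), 10 mm high, with a grey seat ring (112 mm across, 6 mm high) round the dish. Axes: z up; the latch runs along the -x side, roughly facing the robot, hinge at its -y end, catch at its +y end
- latch_hinge (a point): point on the latch's vertical hinge axis, 29 mm above the worktop, at stand (-40, -64) mm. The arm is 12 mm wide and 6 mm thick, its top 32 mm above the worktop, and passes 2 mm above the dish's rim
- latch (a joint): angle of the blue latch arm: 0 = closed, the arm lying along the stand's +y across the front of the dish, its end against the catch's back wall, a hard stop; grows to 1.2 as it swings out toward the stand's -x (counterclockwise from above). Starts 0.5 to 0.9 open. Light friction: about half a newton at the knob moves it and it stays where it is left; nothing snaps
- latch_knob (a point): centre of the upright round black knob on the free end of the latch arm, 156 mm from the hinge axis: 14 mm in diameter, rising from 32 to 72 mm above the worktop; this point is 56 mm above the worktop. It turns with the arm. When closed, it stands 28 mm beyond the catch, which is 36 mm high
- focus_mark (a point): centre of the red ring (18 mm across, 6 mm thick) on a thin upright steel post at the stand's far right corner, stand (52, -62) mm; the ring marks the focal height, 95 to 130 mm above the worktop. The post ends 145 mm above the worktop. The ring sits stiffly (about 3 N shifts it along the post)
- dish_centre (a point): centre of the petri dish, half-way up: clear, with blue-stained patches, 96 mm across, 14 mm high, standing loose in the stand's seat (2 mm play), its top 24 mm above the worktop
- loupe_handle (a point): centre (half-way up) of the loupe's black handle: 100 mm long, 16 mm wide, 24 mm high; its centre is 12 mm above the worktop as the loupe lies flat on it. Its x axis points along the handle to the lens, z up. The loupe weighs about 0.1 kg and balances about 1 cm from here toward the lens
- loupe_lens (a point): centre of the loupe's glass lens, 92 mm from the handle's centre along the handle's x and at the same height in the loupe. The lens sits in a silver barrel 56 mm across and 24 mm high; z is the optical axis, up when level
- dropper_bottle: amber glass bottle with a red dropper cap, 38 mm across, 111 mm high; origin under its centre
- cotton_cup: white plastic cup full of cotton balls, 56 mm across, 50 mm high; origin under its centre
- cover_box: small white box with a blue lid, 31 x 31 x 20 mm; origin under its centre
- plastic_dropper: thin clear plastic transfer pipette lying flat, 128 mm long, 11 mm thick; origin under its centre
- loupe: the whole loupe: handle, barrel and lens; origin under the handle's centre, x toward the lens
- stand: the whole fixed stand; origin under the middle of its plate, axes as for stand_centre
- dish: the petri dish; origin under its centre
Not all that is in view belongs to the job. Leave any purple or turquoise look-alike of the dish alone.

How it is judged (in metres and radians):
On the way, in this order (a step that is already met when the one before it is completed fails the run):
1. the latch is swung home in its catch (value of joint latch below 0.06 rad), for 0.3 s.
2. the loupe is lifted in the gripper (height (world z) of loupe_handle above 0.05 m and contact force between the fingers and loupe above 0.5 N), for 0.2 s.
At the end, for the whole second after the job is handed in: The latch is closed (under 0.06 rad), the dish is in its seat, and the gripper alone holds the loupe still and level (under 0.1 rad, right side up), its lens centre within 12 mm sideways of the dish's centre and within 8 mm of the red ring's height (value of joint latch below 0.06 rad and z of loupe_lens in the frame of focus_mark between -0.008 and 0.008 m and horizontal distance between loupe_lens and dish_centre below 0.012 m and angle between loupe_lens's own z axis and vertical below 0.1 rad and contact force between the fingers and loupe above 0.5 N and contact force between loupe and stand below 0.05 N and contact force between loupe and dish below 0.05 N and horizontal distance between dish_centre and stand_centre below 0.006 m and linear speed of loupe below 0.02 m/s and angular speed of loupe below 0.15 rad/s); the arm keeps its last pose, push and grip.
It fails at once if the dish is knocked out of its seat (distance of dish_centre from where it was at the start of the episode above 0.015 m).
It fails at once if the red ring is shifted (distance of focus_mark from where it was at the start of the episode above 0.006 m).
It fails at once if another thing on the bench is disturbed (distance of any of dropper_bottle, cotton_cup, cover_box, plastic_dropper from where it was at the start of the episode above 0.03 m).
It also fails if it takes over 51 s, if anything falls off the work surface, if the arm or the gripper's body presses on something with over 40 N, if the wrist force passes 120 N, or if a joint passes its speed limit or range.

ROBOT

A 6-joint arm with a two-finger parallel gripper is mounted at the origin on a cart in front of the work surface, level with it; the furniture and walls round the work are solid. World frame = base frame: x ahead of the robot, y to its left, z up, the work surface at z = 0. Lengths are in mm, angles in rad, forces in N, time in s.
With the tool pointing down it reaches from about 400 to 925 mm from the base axis. Payload 12.5 kg.
Tool frame: the origin (TCP) lies at the centre of the arm's flange, where the gripper is bolted on; the fingertips stand 190 mm ahead of it and the grasp point (between the pads) lies 171 mm ahead of it; z points along the fingers, y is the direction in which the jaws open and shut (so a half turn about z gives the same grasp; the last joint's range is limited). The gripper opens to 95 mm and grips with 3 to 60 N. Pads are 20 mm wide; open, the fingers measure 119 mm over their backs; the gripper's body (75 mm by 180 mm) begins 59 mm behind the grasp point.
Start: joints at [-1.255, 0.491, 1.559, -0, 1.092, -0.106], TCP at [255.896, -570.212, 404.761] pointing down, gripper open.
Joint ranges: [-3.1, 3.1], [-0.84, 2.19], [0.05, 2.79], [-1.13, 4.28], [0.06, 2.93], [-2.69, 2.69]. Speed limits (rad/s): [2.22, 2.22, 2.79, 3.14, 3.14, 3.14].

INTERFACE

Orientations are given as [roll, pitch, yaw] about the fixed x, y, z axes, in that order (R = Rz(yaw) Ry(pitch) Rx(roll)).
In Python, from cell import env gives the robot as it stands.
- The arm moves only by the shell command python3 -m pendant 'ROWS'. ROWS is JSON, a list of rows, each an object of numbers: "x", "y", "z": the shift along the tool's x, y, z in units of 150 mm (1.0 is 150 mm); "rx", "ry", "rz": the turn, a rotation vector about the tool's x, y, z in units of 45 degrees (1.0 is 45 degrees); "jaw": the opening, from 0 (shut) to 1 (fully open). In form: [{"x": .., "y": .., "z": .., "rx": .., "ry": .., "rz": .., "jaw": ..}, ...]. A call has 1 to 10 rows; each row is the pose to reach, as a shift and turn from the pose commanded when the call began, along the tool's axes at that moment; what a row does not reach only later rows make up. A row lasts 1/8 s, in which the tool goes at most 62.5 mm and 10.7 degrees, less where a joint would pass 70% of its speed; a pose out of reach is approached as far as the arm can. A call with a number of a shift or a turn outside -1 to 1 is refused whole. A call with a gripper value outside its range is refused whole. The fingers move at their own pace and stop on an object; the grip force is fixed at half the most. Time passes only in rows, so rows that repeat a pose let the fingers close. It gives the time, the measured TCP pose, the force and the opening at its end, in the units of the state.
- env.state(): the state, without advancing time (a new reading comes with each control period).
- env.read_camera(name): name is "scene" or "top" or "wrist"; returns a dict with "img" (384x512x3 uint8, red, green, blue), "fx", "fy", "cx", "cy" (pixels), "D" ([k1, k2, p1, p2, k3] as OpenCV has them; the pictures are not rectified), "rvec" (rotation vector, rad) and "tvec" (3), from world to camera coordinates, as OpenCV has them. Camera axes: x right, y down, z forward; pixel columns grow to the right and rows downward; lengths in mm; the calibration is good to about 2 mm. A picture is of the moment at which its call begins. There is no depth.
- env.job_done(): hands the job in, once; it reports no verdict.
The state is a dict: "t": time; "joints": joint angles; "qvel": joint speeds; "tau": joint torques, N m; "eef_pos": TCP position; "tcp_rot": TCP orientation; "ft_force": force on the tool from outside, world axes, zero at the start; "moment": the same for the moment, N m; "opening": opening from 0.0 (shut) to 1.0 (fully open).
Only numpy, scipy, OpenCV 4.12 (cv2) and the standard library are available. Lean on these libraries where they do the work, as an engineer would, in place of code of your own. Each camera call takes 0.05 s, during which the arm holds its last target.

## Working session

There is one attempt and no reset: what is moved stays moved. The work goes in short steps, Python scripts to look and compute and a shell command to move; the robot and the scene stay as the last step left them, time stands still between calls to the robot, and variables do not carry over. Pictures are saved under pics/ and viewed, and the job is handed in when it is done.

```bash
ls; mkdir -p pics; python3 - <<'E'
from cell import env
import cv2
for n in ["scene","top","wrist"]:
    c=env.read_camera(n)
    cv2.imwrite(f"pics/{n}0.png",c["img"][:,:,::-1])
    print(n,c["fx"],c["fy"],c["cx"],c["cy"],c["D"],c["rvec"],c["tvec"])
print(env.state())
E
```

```text
pics
scene 447.02399118070457 447.02399118070457 254.63714292593994 191.7461136744681 [-0.04695248  0.          0.          0.          0.        ] [ 2.49837466  0.73791437 -0.21435756] [-474.69023324 -184.55061916 1438.10505484]
top 434.84300715228807 434.84300715228807 253.09289016055 194.15522337868677 [0.05285063 0.         0.         0.         0.        ] [ 2.16796025 -2.12325599  0.16568027] [  22.09317553  531.84656361 1269.40597792]
wrist 272.1862273192862 272.1862273192862 253.78130935177478 191.63887669215134 [-0.06288423  0.          0.          0.          0.        ] [-2.42294923  1.56998232  0.23069888] [-624.95089937  -32.15899351  391.23268559]
{'t': 0.15, 'joints': array([-1.25459665e+00,  4.91422083e-01,  1.55926980e+00,  1.68766112e-06,
        1.09173201e+00, -1.05621213e-01]), 'qvel': array([ 1.58257434e-03, -2.31017890e-03, -3.37280289e-03,  2.54990508e-05,
        3.74862741e-04, -1.79672403e-03]), 'tau': array([ 1.31757253e-03, -6.12895775e+01, -2.58278757e+01,  6.92624040e-02,
        4.73224546e-02, -7.03131309e-05]), 'eef_pos': array([ 255.8950593 , -570.20342009,  404.30897645]), 'tcp_rot': array([-3.14076620e+00, -8.91220655e-05,  4.21820076e-01]), 'ft_force': array([0.48439236, 0.17143528, 0.52864304]), 'moment': array([-0.0318644 ,  0.0404358 , -0.06114674]), 'opening': 1.0032913933129344}
```

View pics/scene0.png

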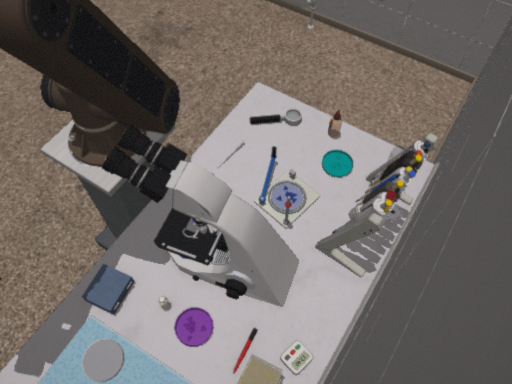

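View pics/top0.png

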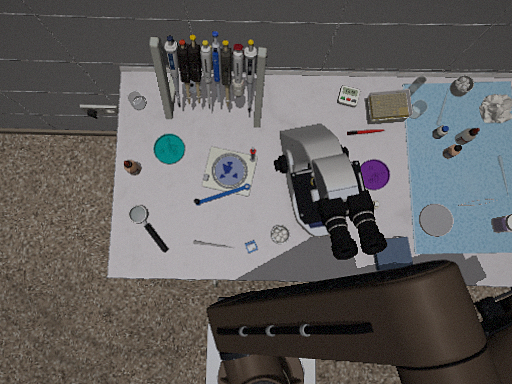

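View pics/wrist0.png

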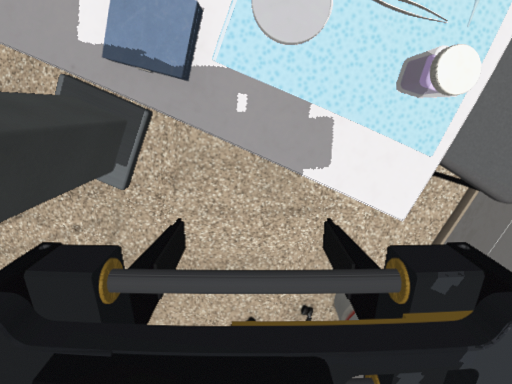

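The top view shows the stand at about (229,170), the latch arm from (248,187) to its knob at (198,202), the loupe at (140,214)–(158,240), and the microscope at (330,190). I'll zoom in for measurement.

```bash
python3 - <<'E'
import cv2
a=cv2.imread("pics/top0.png")[140:260,110:270]; cv2.imwrite("pics/top0z.png",cv2.resize(a,None,fx=5,fy=5,interpolation=cv2.INTER_CUBIC))
a=cv2.imread("pics/scene0.png")[90:240,210:370]; cv2.imwrite("pics/scene0z.png",cv2.resize(a,None,fx=4,fy=4,interpolation=cv2.INTER_CUBIC))
E
```

```text
(no output)
```

View pics/top0z.png

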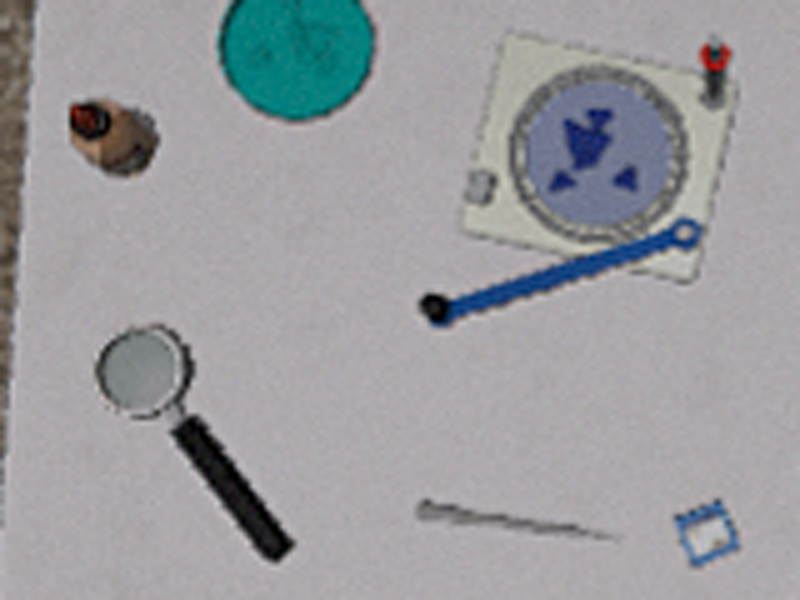

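View pics/scene0z.png

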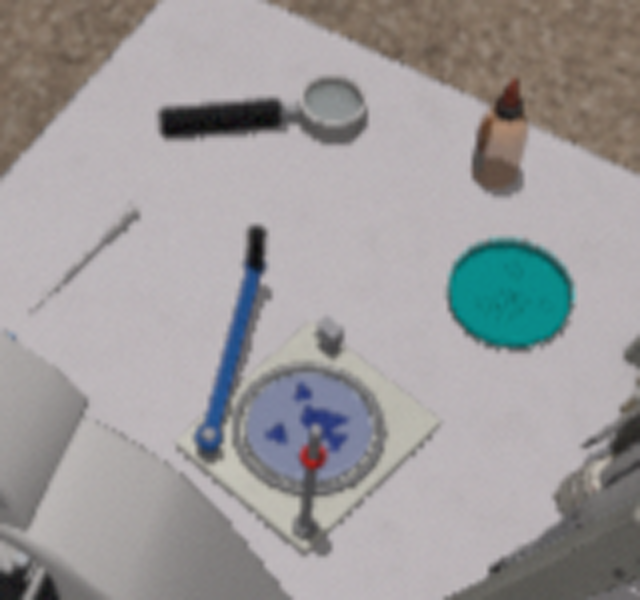

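```bash
cat > h.py <<'E'
import numpy as np, cv2
def proj(c,P):
    return cv2.projectPoints(np.float64(P).reshape(-1,3),np.array(c["rvec"],float),np.array(c["tvec"],float),np.array([[c["fx"],0,c["cx"]],[0,c["fy"],c["cy"]],[0,0,1.]]),np.array(c["D"],float))[0].reshape(-1,2)
def plane(c,uv,z):
    K=np.array([[c["fx"],0,c["cx"]],[0,c["fy"],c["cy"]],[0,0,1.]])
    p=cv2.undistortPoints(np.float64(uv).reshape(-1,1,2),K,np.array(c["D"],float)).reshape(-1,2)
    R=cv2.Rodrigues(np.array(c["rvec"],float))[0]; C=-R.T@np.array(c["tvec"],float)
    d=np.c_[p,np.ones(len(p))]@R
    return C+d*((z-C[2])/d[:,2])[:,None]
E
cat > fit.py <<'E'
from cell import env
from h import *
from scipy.optimize import least_squares
T=env.read_camera("top");S=env.read_camera("scene")
tz=lambda a:np.array(a,float)/5+[110,140]-.4
sz=lambda a:np.array(a,float)/4+[210,90]-.375
ob_t=tz([(507,33),(738,90),(692,283),(463,232),(685,233),(432,303),(714,57),(145,371),(187,426),(284,550)])
ob_s=sz([(440,422),(306,553),(180,443),(312,322),(208,437),(257,230),(313,457),(334,103),(280,112),(163,124)])
def pts(p):
    x,y,a,q,h,lx,ly,la=p
    c,s=np.cos(a),np.sin(a); f=lambda u,v,z:[x+c*u-s*v,y+s*u+c*v,z]
    g=lambda u,z:[lx+u*np.cos(la),ly+u*np.sin(la),z]
    return np.array([f(65,75,10),f(65,-75,10),f(-65,-75,10),f(-65,75,10),f(-40,-64,32),f(-40-156*np.sin(q),-64+156*np.cos(q),72),f(52,-62,h),g(92,20),g(50,20),g(-50,20)])
r=lambda p:np.r_[proj(T,pts(p))-ob_t,proj(S,pts(p))-ob_s].ravel()
c0=plane(T,ob_t[:4],10).mean(0); l=plane(T,ob_t[[7,9]],20)
d=l[0]-l[1]; m=l[1]+d*50/142
s=least_squares(r,[c0[0],c0[1],0,.6,110,m[0],m[1],np.arctan2(d[1],d[0])],loss="soft_l1")
print(s.x.round(3)); print(r(s.x).reshape(2,-1,2).round(1).tolist())
P=pts(s.x);print("hinge",P[4],"knob",P[5],"ring",P[6],"lens",P[7])
z0=[("bottle base",(130,155),0),("bottle cap",(88,118),105),("pip a",(425,508),8),("pip b",(618,537),5),("box",(706,533),20)]
for n,a,z in z0: print(n,plane(T,tz([a]),z).round(1))
for n,a,z in [("cup",(280,233),50),("micL",(278,165),150),("micEye",(345,245),250),("tealdish",(169,149),14)]: print(n,plane(T,[a],z).round(1))
E
python3 fit.py
```

```text
[ 6.08171e+02  1.06655e+02 -1.96000e-01  5.32000e-01  1.08258e+02
  3.98946e+02  3.17905e+02  7.12000e-01]
[[[0.1, -0.6], [0.7, -1.9], [0.9, -0.2], [-0.7, -0.4], [0.6, -0.0], [0.3, -0.0], [0.8, 0.0], [-0.1, -0.6], [0.0, -0.9], [1.1, 0.1]], [[0.8, -0.9], [-0.1, -0.7], [-1.8, -1.0], [-0.2, -1.4], [0.1, -0.6], [0.1, 0.1], [-0.1, -0.0], [-0.3, -0.2], [0.4, -1.1], [-0.9, -0.8]]]
hinge [556.49494532  51.64994266  32.        ] knob [505.03469508 198.91787076  72.        ] ring [647.12931301  35.73104221 108.25816302] lens [468.59335801 378.01531927  20.        ]
bottle base [[603.6 400.    0. ]]
bottle cap [[603.6 396.6 105. ]]
pip a [[388.3 207.2   8. ]]
pip b [[373.2  90.1   5. ]]
box [[376.2  36.8  20. ]]
cup [[415.7 -48.4  50. ]]
micL [[598.1 -34.1 150. ]]
micEye [[ 377.2 -196.1  250. ]]
tealdish [[671.5 297.3  14. ]]
```

```bash
python3 - <<'E'
from cell import env
from h import *
from scipy.optimize import least_squares
T=env.read_camera("top");S=env.read_camera("scene")
for n,a,b in [("eyeL",(342,252),(112,145)),("eyeR",(373,248),(137,183)),("eyeL'",(342,252),(137,183)),("armtop",(300,130),(205,175))]:
    s=least_squares(lambda p:np.r_[proj(T,p)[0]-a,proj(S,p)[0]-b],[500,-100,200]);print(n,s.x.round(0),s.fun.round(1))
E
python3 - <<'E'
import cv2
a=cv2.imread("pics/scene0.png")[100:320,80:320]; cv2.imwrite("pics/scene0m.png",cv2.resize(a,None,fx=2.5,fy=2.5))
E
```

```text
eyeL [ 345. -175.  383.] [ 6.6  5.8  8.6 -1.3]
eyeR [ 386. -225.  324.] [ -8.6  -7.6 -10.7   1.6]
eyeL' [ 361. -186.  257.] [-0.5 -0.4 -0.6  0.1]
armtop [ 580. -111.  393.] [19.3 20.2 24.4 -5.4]
```

View pics/scene0m.png

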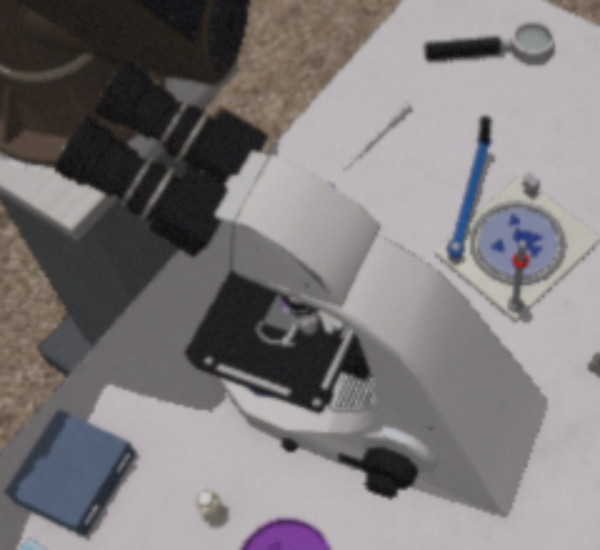

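```bash
python3 - <<'E'
from cell import env
from h import *
from scipy.optimize import least_squares
T=env.read_camera("top");S=env.read_camera("scene")
for n,a,b in [("eyeL",(342,248),(127,135)),("eyeR",(373,244),(106,160)),("armtopcorner",(319,123),(232,200)),("top",(283,135),(232,200))]:
    s=least_squares(lambda p:np.r_[proj(T,p)[0]-a,proj(S,p)[0]-b],[500,-100,200]);print(n,s.x.round(0),s.fun.round(1))
print(env.state()["t"])
E
```

```text
eyeL [ 362. -159.  408.] [ 1.5  1.3  1.9 -0.3]
eyeR [ 370. -227.  406.] [ 2.7  2.3  3.4 -0.5]
armtopcorner [ 629. -136.  365.] [ 9.2  9.8 11.3 -2.6]
top [608. -77. 271.] [15.1 16.2 19.2 -4.5]
0.45
```

```bash
R='x'; python3 -m pendant '[{"z":-1,"jaw":0},{"z":-1,"jaw":0},{"z":-1,"jaw":0},{"z":-1,"jaw":0}]'; python3 -m pendant '[{"z":-1,"jaw":0},{"z":-1,"jaw":0},{"z":-1,"jaw":0},{"z":-1,"jaw":0}]'; python3 -m pendant '[{"x":1,"y":-0.6,"jaw":0},{"x":1,"y":-0.6,"jaw":0},{"x":1,"y":-0.6,"jaw":0},{"x":1,"y":-0.6,"jaw":0},{"x":1,"y":-0.6,"jaw":0}]'
```

```text
invalid input
invalid input
invalid input
```

```bash
python3 -m pendant '[{"x":0,"y":0,"z":-1,"rx":0,"ry":0,"rz":0,"jaw":0},{"x":0,"y":0,"z":-1,"rx":0,"ry":0,"rz":0,"jaw":0},{"x":0,"y":0,"z":-1,"rx":0,"ry":0,"rz":0,"jaw":0},{"x":0,"y":0,"z":-1,"rx":0,"ry":0,"rz":0,"jaw":0}]'
```

```text
t: 0.95
eef_pos: [255.8, -569.8, 556.5]
tcp_rot: [3.138, 0.0, 0.422]
ft_force: [0.4, -0.8, 0.1]
opening: 0.64
```

```bash
python3 -m pendant '[{"x":0,"y":0,"z":-1,"rx":0,"ry":0,"rz":0,"jaw":0},{"x":0,"y":0,"z":-1,"rx":0,"ry":0,"rz":0,"jaw":0},{"x":0,"y":0,"z":-1,"rx":0,"ry":0,"rz":0,"jaw":0},{"x":0,"y":0,"z":-1,"rx":0,"ry":0,"rz":0,"jaw":0}]'
python3 -m pendant '[{"x":1,"y":-0.6,"z":0,"rx":0,"ry":0,"rz":0,"jaw":0},{"x":1,"y":-0.6,"z":0,"rx":0,"ry":0,"rz":0,"jaw":0},{"x":1,"y":-0.6,"z":0,"rx":0,"ry":0,"rz":0,"jaw":0},{"x":1,"y":-0.6,"z":0,"rx":0,"ry":0,"rz":0,"jaw":0}]'
```

```text
t: 1.45
eef_pos: [255.9, -570.4, 704.3]
tcp_rot: [3.141, 0.0, 0.422]
ft_force: [0.7, -0.1, -1.2]
opening: 0.215
t: 1.95
eef_pos: [357.5, -424.7, 702.7]
tcp_rot: [-3.139, 0.0, 0.425]
ft_force: [-0.2, 0.3, -0.6]
opening: 0.004
```

```bash
python3 -m pendant '[{"x":1,"y":-1,"z":0,"rx":0,"ry":0,"rz":0,"jaw":0},{"x":1,"y":-1,"z":0,"rx":0,"ry":0,"rz":0,"jaw":0},{"x":1,"y":-1,"z":0,"rx":0,"ry":0,"rz":0,"jaw":0},{"x":1,"y":-1,"z":0,"rx":0,"ry":0,"rz":0,"jaw":0},{"x":1,"y":-1,"z":0,"rx":0,"ry":0,"rz":0,"jaw":0}]'
python3 -m pendant '[{"x":0.7,"y":-1,"z":0,"rx":0,"ry":0,"rz":0,"jaw":0},{"x":0.7,"y":-1,"z":0,"rx":0,"ry":0,"rz":0,"jaw":0},{"x":0.7,"y":-1,"z":0,"rx":0,"ry":0,"rz":0,"jaw":0},{"x":0.7,"y":-1,"z":0,"rx":0,"ry":0,"rz":0,"jaw":0},{"x":0.7,"y":-1,"z":0,"rx":0,"ry":0,"rz":0,"jaw":0}]'
python3 -m pendant '[{"x":0.4,"y":-1,"z":0,"rx":0,"ry":0,"rz":0,"jaw":0},{"x":0.4,"y":-1,"z":0,"rx":0,"ry":0,"rz":0,"jaw":0},{"x":0.4,"y":-1,"z":0,"rx":0,"ry":0,"rz":0,"jaw":0},{"x":0.4,"y":-1,"z":0,"rx":0,"ry":0,"rz":0,"jaw":0}]'
```

```text
t: 2.58
eef_pos: [432.0, -228.1, 703.0]
tcp_rot: [-3.14, 0.001, 0.424]
ft_force: [0.3, -0.5, 0.1]
opening: 0.002
t: 3.2
eef_pos: [466.3, -49.9, 703.6]
tcp_rot: [-3.141, 0.002, 0.421]
ft_force: [0.2, -0.6, 0.2]
opening: 0.004
t: 3.7
eef_pos: [459.7, 112.8, 704.0]
tcp_rot: [-3.141, 0.001, 0.422]
ft_force: [0.4, 0.4, 0.7]
opening: 0.005
```

```bash
python3 -m pendant '[{"x":0.31,"y":-0.52,"z":1,"rx":0,"ry":0,"rz":0.537,"jaw":0},{"x":0.31,"y":-0.52,"z":1,"rx":0,"ry":0,"rz":0.537,"jaw":0},{"x":0.31,"y":-0.52,"z":1,"rx":0,"ry":0,"rz":0.537,"jaw":0},{"x":0.31,"y":-0.52,"z":1,"rx":0,"ry":0,"rz":0.537,"jaw":0}]'
python3 -m pendant '[{"x":0,"y":0,"z":1,"rx":0,"ry":0,"rz":0,"jaw":0},{"x":0,"y":0,"z":1,"rx":0,"ry":0,"rz":0,"jaw":0},{"x":0,"y":0,"z":1,"rx":0,"ry":0,"rz":0,"jaw":0},{"x":0,"y":0,"z":1,"rx":0,"ry":0,"rz":0,"jaw":0}]'
python3 - <<'E'
from cell import env
import cv2
for n in ["scene","wrist","top"]:
    cv2.imwrite(f"pics/{n}1.png",env.read_camera(n)["img"][:,:,::-1])
E
```

```text
t: 4.2
eef_pos: [470.7, 202.1, 551.6]
tcp_rot: [3.139, 0.006, -0.001]
ft_force: [0.1, 0.1, 0.7]
opening: 0.005
t: 4.7
eef_pos: [470.6, 201.3, 404.6]
tcp_rot: [3.141, 0.001, -0.001]
ft_force: [-0.2, 0.1, 0.2]
opening: 0.008
```

View pics/wrist1.png

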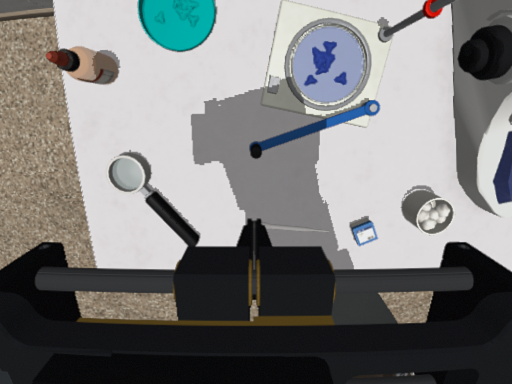

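View pics/scene1.png

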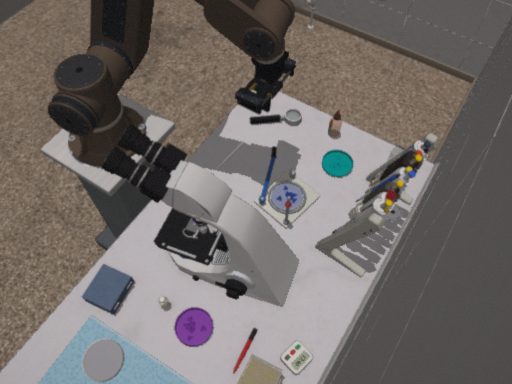

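The wrist view shows the knob at (256,149), the hinge at (373,107), the lens at (128,173) and the dish at (328,65). The fingers stand clear, behind the knob. I'll refine the positions from this closer view.

```bash
python3 - <<'E'
import cv2
a=cv2.imread("pics/wrist1.png")[0:250,90:460]; cv2.imwrite("pics/wrist1z.png",cv2.resize(a,None,fx=2,fy=2,interpolation=cv2.INTER_CUBIC))
from cell import env
from h import *
W=env.read_camera("wrist")
for n,a,z in [("knob",(256,148),72),("hinge",(373,107),32),("lens",(127,173),24),("h near",(152,194),24),("h far",(194,241),24),("dish",(328,64),24),("ring",(432,8),108)]:
    print(n,plane(W,[a],z).round(1))
E
```

```text
knob [[510.7 199.4  72. ]]
hinge [[557.9  50.8  32. ]]
lens [[471.2 377.2  24. ]]
h near [[440.8 345.2  24. ]]
h far [[368.  290.5  24. ]]
dish [[609.1 109.6  24. ]]
ring [[648.7  34.2 108. ]]
```

View pics/wrist1z.png

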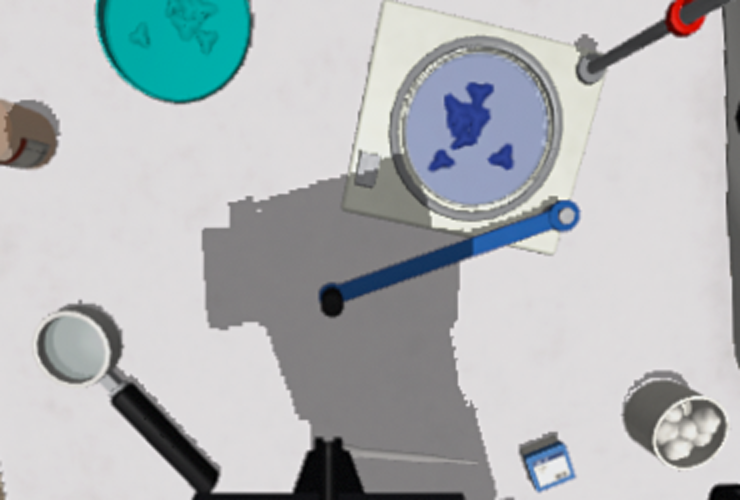

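```bash
python3 -m pendant '[{"x":0,"y":0,"z":1,"rx":0,"ry":0,"rz":0,"jaw":0},{"x":0,"y":0,"z":1,"rx":0,"ry":0,"rz":0,"jaw":0},{"x":0,"y":0,"z":1,"rx":0,"ry":0,"rz":0,"jaw":0},{"x":0,"y":0,"z":1,"rx":0,"ry":0,"rz":0,"jaw":0}]'
python3 -m pendant '[{"x":0,"y":0,"z":0.13,"rx":0,"ry":0,"rz":0,"jaw":0},{"x":0.1,"y":0,"z":0.13,"rx":0,"ry":0,"rz":0,"jaw":0},{"x":0.2,"y":0,"z":0.13,"rx":0,"ry":0,"rz":0,"jaw":0},{"x":0.3,"y":0,"z":0.13,"rx":0,"ry":0,"rz":0,"jaw":0},{"x":0.35,"y":0,"z":0.13,"rx":0,"ry":0,"rz":0,"jaw":0},{"x":0.4,"y":0,"z":0.13,"rx":0,"ry":0,"rz":0,"jaw":0},{"x":0.45,"y":0,"z":0.13,"rx":0,"ry":0,"rz":0,"jaw":0},{"x":0.5,"y":0,"z":0.13,"rx":0,"ry":0,"rz":0,"jaw":0},{"x":0.53,"y":0,"z":0.13,"rx":0,"ry":0,"rz":0,"jaw":0},{"x":0.55,"y":0,"z":0.13,"rx":0,"ry":0,"rz":0,"jaw":0}]'
python3 - <<'E'
from cell import env
import cv2
for n in ["scene","wrist"]:
    cv2.imwrite(f"pics/{n}2.png",env.read_camera(n)["img"][:,:,::-1])
a=cv2.imread("pics/scene2.png")[90:240,210:370]; cv2.imwrite("pics/scene2z.png",cv2.resize(a,None,fx=4,fy=4,interpolation=cv2.INTER_CUBIC))
E
```

```text
t: 5.4
eef_pos: [469.9, 202.9, 254.4]
tcp_rot: [3.141, 0.001, 0.0]
ft_force: [-0.7, 0.2, -0.1]
opening: 0.004
t: 6.65
eef_pos: [552.3, 203.0, 235.1]
tcp_rot: [3.141, 0.0, 0.0]
ft_force: [-0.2, -0.0, 0.1]
opening: 0.002
```

View pics/wrist2.png

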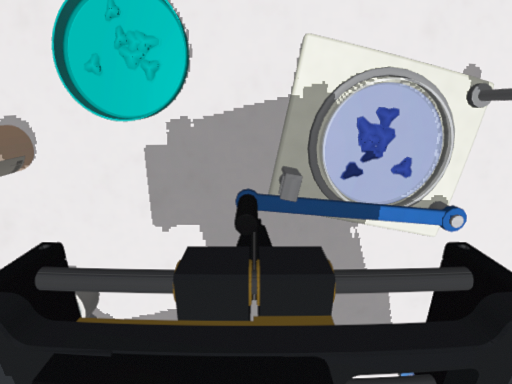

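View pics/scene2z.png

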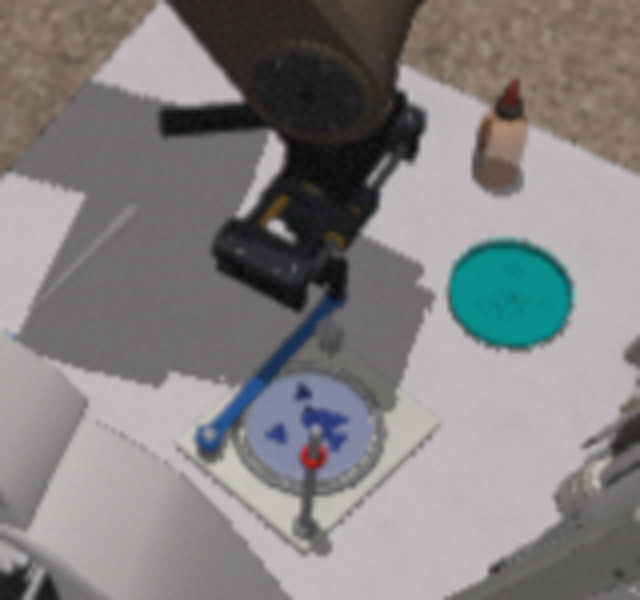

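The knob is now at (246,210) against the finger, and the arm is nearly at the catch at (290,184). The dish hasn't moved. I'll go on gently.

```bash
python3 -m pendant '[{"x":0.03,"y":-0.01,"z":0,"rx":0,"ry":0,"rz":0,"jaw":0},{"x":0.06,"y":-0.01,"z":0,"rx":0,"ry":0,"rz":0,"jaw":0},{"x":0.08,"y":-0.01,"z":0,"rx":0,"ry":0,"rz":0,"jaw":0},{"x":0.1,"y":-0.01,"z":0,"rx":0,"ry":0,"rz":0,"jaw":0},{"x":0.1,"y":-0.01,"z":0,"rx":0,"ry":0,"rz":0,"jaw":0}]'
python3 -m pendant '[{"x":0.015,"y":0,"z":0,"rx":0,"ry":0,"rz":0,"jaw":0},{"x":0.015,"y":0,"z":0,"rx":0,"ry":0,"rz":0,"jaw":0}]'
python3 - <<'E'
from cell import env
import cv2
for n in ["wrist"]:
    cv2.imwrite(f"pics/{n}3.png",env.read_camera(n)["img"][:,:,::-1])
E
```

```text
t: 7.38
eef_pos: [567.3, 204.5, 235.2]
tcp_rot: [3.142, -0.0, -0.0]
ft_force: [-0.2, 0.5, 0.4]
opening: 0.004
t: 7.62
eef_pos: [569.3, 204.5, 235.1]
tcp_rot: [3.141, 0.0, 0.0]
ft_force: [-0.9, -0.2, 0.3]
opening: 0.006
```

View pics/wrist3.png

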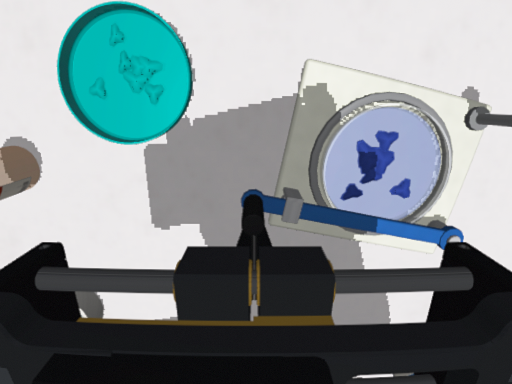

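```bash
python3 -m pendant '[{"x":0.015,"y":0,"z":0,"rx":0,"ry":0,"rz":0,"jaw":0},{"x":0.015,"y":0,"z":0,"rx":0,"ry":0,"rz":0,"jaw":0}]'
python3 -m pendant '[{"x":0.015,"y":0,"z":0,"rx":0,"ry":0,"rz":0,"jaw":0},{"x":0.015,"y":0,"z":0,"rx":0,"ry":0,"rz":0,"jaw":0}]'
```

```text
t: 7.92
eef_pos: [570.4, 204.6, 235.0]
tcp_rot: [3.141, 0.004, 0.0]
ft_force: [-10.7, 0.1, 5.3]
opening: 0.006
t: 8.18
eef_pos: [571.6, 204.7, 234.9]
tcp_rot: [3.14, 0.009, 0.0]
ft_force: [-18.9, 0.3, 11.6]
opening: 0.006
```

```bash
python3 -m pendant '[{"x":0.01,"y":0,"z":0,"rx":0,"ry":0,"rz":0,"jaw":0},{"x":0.01,"y":0,"z":0,"rx":0,"ry":0,"rz":0,"jaw":0}]'
```

```text
t: 8.43
eef_pos: [572.2, 204.8, 234.8]
tcp_rot: [3.14, 0.011, 0.0]
ft_force: [-23.8, 2.1, 14.0]
opening: 0.001
```

Firm contact at the stop (about 24 N). I'll back off and check.

```bash
python3 -m pendant '[{"x":-0.02,"y":0,"z":0,"rx":0,"ry":0,"rz":0,"jaw":0},{"x":-0.1,"y":0,"z":0,"rx":0,"ry":0,"rz":0,"jaw":0},{"x":-0.4,"y":0,"z":0,"rx":0,"ry":0,"rz":0,"jaw":0},{"x":-0.4,"y":0,"z":0,"rx":0,"ry":0,"rz":0,"jaw":0},{"x":-0.6,"y":0,"z":-1,"rx":0,"ry":0,"rz":0,"jaw":0.8},{"x":-0.6,"y":0,"z":-1,"rx":0,"ry":0,"rz":0,"jaw":0.8},{"x":-0.6,"y":0,"z":-1,"rx":0,"ry":0,"rz":0,"jaw":0.8},{"x":-0.6,"y":0,"z":-1,"rx":0,"ry":0,"rz":0,"jaw":0.8}]'
python3 - <<'E'
from cell import env
import cv2
from h import *
W=env.read_camera("wrist")
cv2.imwrite(f"pics/wrist4.png",W["img"][:,:,::-1])
E
```

```text
t: 9.43
eef_pos: [485.5, 204.6, 387.5]
tcp_rot: [-3.14, -0.005, 0.0]
ft_force: [0.4, -0.7, -0.1]
opening: 0.368
```

View pics/wrist4.png

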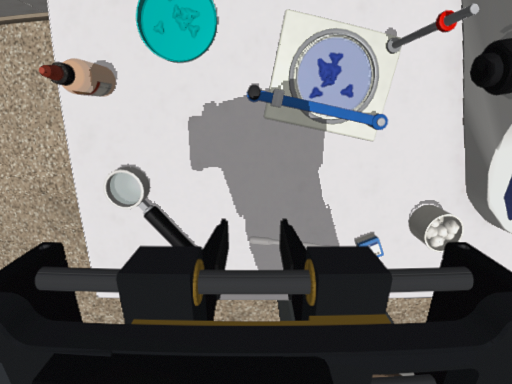

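The latch lies parallel to the plate's front edge, in the catch at (277,98), and the dish is still seated. Next is the loupe.

```bash
python3 -m pendant '[{"x":-0.517,"y":-0.8,"z":0,"rx":0,"ry":0,"rz":-0.907,"jaw":0.8},{"x":-0.517,"y":-0.8,"z":0,"rx":0,"ry":0,"rz":-0.907,"jaw":0.8},{"x":-0.517,"y":-0.8,"z":0,"rx":0,"ry":0,"rz":-0.907,"jaw":0.8},{"x":-0.517,"y":-0.8,"z":0,"rx":0,"ry":0,"rz":-0.907,"jaw":0.8},{"x":-0.517,"y":-0.8,"z":0,"rx":0,"ry":0,"rz":-0.907,"jaw":0.8}]'
python3 - <<'E'
from cell import env
import cv2
from h import *
for n in ["wrist","top"]:
    cv2.imwrite(f"pics/{n}5.png",env.read_camera(n)["img"][:,:,::-1])
E
```

```text
t: 10.1
eef_pos: [408.0, 324.8, 383.8]
tcp_rot: [-3.141, 0.002, 0.712]
ft_force: [-0.4, 0.2, 0.9]
opening: 0.801
```

View pics/wrist5.png

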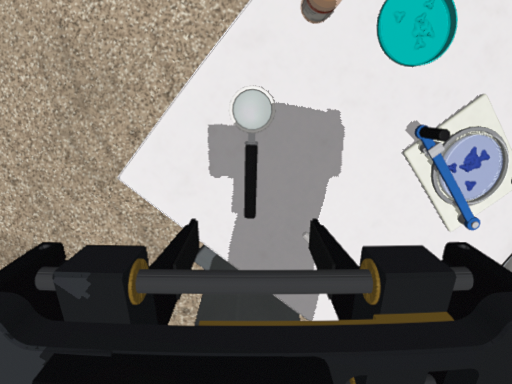

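```bash
python3 - <<'E'
from cell import env
from h import *
W=env.read_camera("wrist"); s=env.state(); y=s["tcp_rot"][2]; e=s["eef_pos"]
tx=np.array([np.cos(y),np.sin(y)]);ty=np.array([np.sin(y),-np.cos(y)])
for n,a in [("lens",(252.5,109)),("near",(251.5,144)),("far",(250,217))]:
    p=plane(W,[a],24)[0]; d=p[:2]-e[:2]; print(n,p.round(1),"tool",(d@tx).round(1),(d@ty).round(1))
E
```

```text
lens [469.7 378.9  24. ] tool 82.2 -1.3
near [437.  352.6  24. ] tool 40.3 -2.7
far [361.5 291.   24. ] tool -57.2 -5.0
```

```bash
python3 -m pendant '[{"x":0,"y":-0.022,"z":1,"rx":0,"ry":0,"rz":0.034,"jaw":0.5},{"x":0,"y":-0.022,"z":1,"rx":0,"ry":0,"rz":0.034,"jaw":0.5},{"x":0,"y":-0.022,"z":1,"rx":0,"ry":0,"rz":0.034,"jaw":0.5},{"x":0,"y":-0.022,"z":1,"rx":0,"ry":0,"rz":0.034,"jaw":0.5}]'
python3 - <<'E'
from cell import env
import cv2
for n in ["wrist","scene"]:
    cv2.imwrite(f"pics/{n}6.png",env.read_camera(n)["img"][:,:,::-1])
a=cv2.imread("pics/scene6.png")[40:240,210:370]; cv2.imwrite("pics/scene6z.png",cv2.resize(a,None,fx=3,fy=3,interpolation=cv2.INTER_CUBIC))
E
```

```text
t: 10.75
eef_pos: [405.7, 326.6, 233.5]
tcp_rot: [-3.141, 0.004, 0.683]
ft_force: [0.4, -0.1, 0.4]
opening: 0.508
```

View pics/wrist6.png

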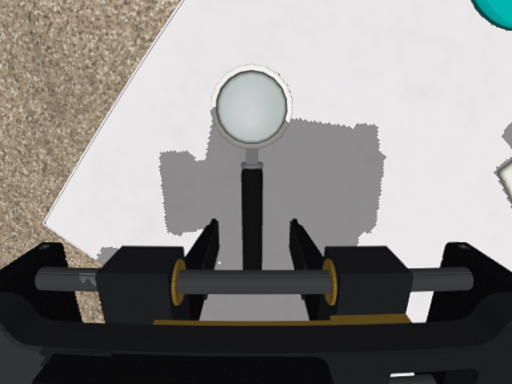

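View pics/scene6z.png

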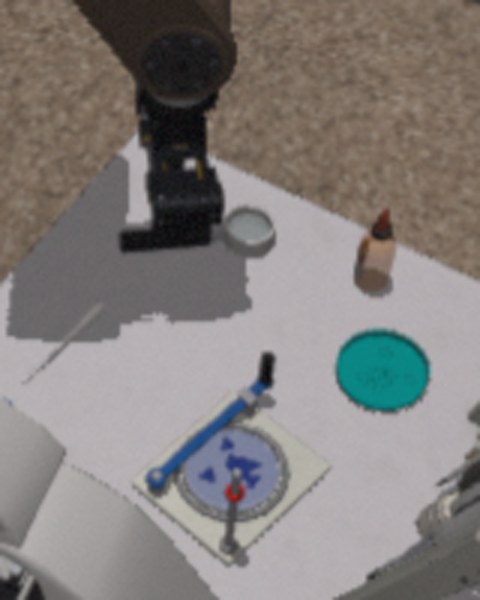

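The handle is centred between the fingers, (252,170)–(252,265). I'll descend, close and lift.

```bash
python3 -m pendant '[{"x":0,"y":0,"z":0.13,"rx":0,"ry":0,"rz":0,"jaw":0.5},{"x":0,"y":0,"z":0.26,"rx":0,"ry":0,"rz":0,"jaw":0.5},{"x":0,"y":0,"z":0.26,"rx":0,"ry":0,"rz":0,"jaw":0.5},{"x":0,"y":0,"z":0.26,"rx":0,"ry":0,"rz":0,"jaw":0},{"x":0,"y":0,"z":0.26,"rx":0,"ry":0,"rz":0,"jaw":0},{"x":0,"y":0,"z":0.26,"rx":0,"ry":0,"rz":0,"jaw":0},{"x":0,"y":0,"z":0.26,"rx":0,"ry":0,"rz":0,"jaw":0},{"x":0,"y":0,"z":0.26,"rx":0,"ry":0,"rz":0,"jaw":0},{"x":0,"y":0,"z":0.26,"rx":0,"ry":0,"rz":0,"jaw":0}]'
```

```text
t: 11.98
eef_pos: [405.6, 327.1, 196.5]
tcp_rot: [3.141, -0.0, 0.686]
ft_force: [-0.8, -0.5, 6.0]
opening: 0.167
```

```bash
python3 -m pendant '[{"x":0,"y":0,"z":-0.05,"rx":0,"ry":0,"rz":0,"jaw":0},{"x":0,"y":0,"z":-0.2,"rx":0,"ry":0,"rz":0,"jaw":0},{"x":0,"y":0,"z":-0.5,"rx":0,"ry":0,"rz":0,"jaw":0},{"x":0,"y":0,"z":-0.8,"rx":0,"ry":0,"rz":0,"jaw":0},{"x":0,"y":0,"z":-1,"rx":0,"ry":0,"rz":0,"jaw":0},{"x":0,"y":0,"z":-1,"rx":0,"ry":0,"rz":0,"jaw":0},{"x":0,"y":0,"z":-1,"rx":0,"ry":0,"rz":0,"jaw":0}]'
python3 - <<'E'
from cell import env
import cv2
for n in ["wrist","scene"]:
    cv2.imwrite(f"pics/{n}7.png",env.read_camera(n)["img"][:,:,::-1])
a=cv2.imread("pics/scene7.png")[40:240,210:370]; cv2.imwrite("pics/scene7z.png",cv2.resize(a,None,fx=3,fy=3,interpolation=cv2.INTER_CUBIC))
E
```

```text
t: 12.85
eef_pos: [405.3, 326.8, 345.5]
tcp_rot: [-3.142, 0.001, 0.686]
ft_force: [-1.0, -0.3, -0.7]
opening: 0.167
```

View pics/wrist7.png

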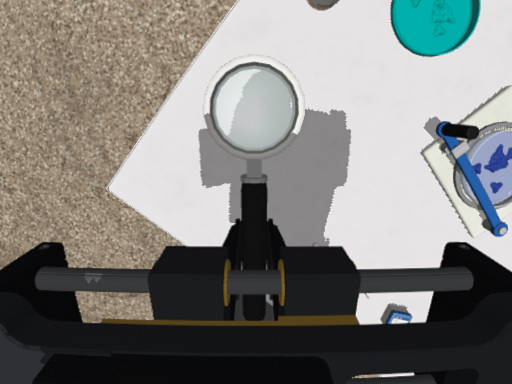

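View pics/scene7z.png

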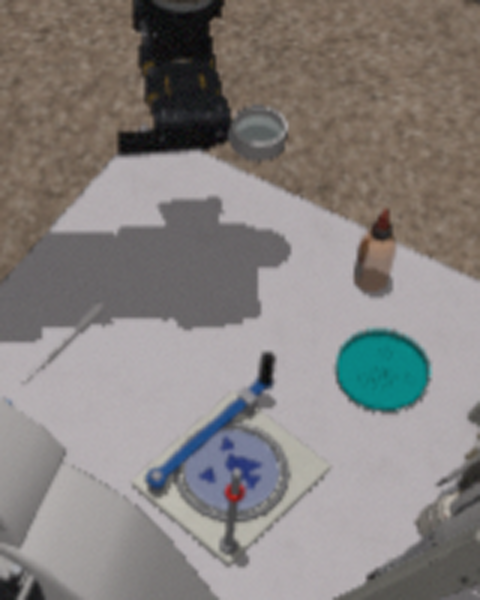

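The loupe is lifted and held by its handle. Now I'll carry it toward the dish at a safe height.

```bash
python3 -m pendant '[{"x":-0.04,"y":0.25,"z":0,"rx":0,"ry":0,"rz":0.14,"jaw":0},{"x":-0.07,"y":0.5,"z":0,"rx":0,"ry":0,"rz":0.28,"jaw":0},{"x":-0.1,"y":0.75,"z":0,"rx":0,"ry":0,"rz":0.42,"jaw":0},{"x":-0.14,"y":1,"z":0,"rx":0,"ry":0,"rz":0.564,"jaw":0},{"x":-0.14,"y":1,"z":0,"rx":0,"ry":0,"rz":0.564,"jaw":0},{"x":-0.14,"y":1,"z":0,"rx":0,"ry":0,"rz":0.564,"jaw":0}]'
python3 - <<'E'
from cell import env
import cv2
import numpy as np
W=env.read_camera("wrist")
cv2.imwrite("pics/wrist8.png",W["img"][:,:,::-1])
s=env.state();y=s["tcp_rot"][2];e=s["eef_pos"];d=np.array([528,124])-e[:2]
print(e,s["tcp_rot"],"units",d@[np.cos(y),np.sin(y)]/150,d@[np.sin(y),-np.cos(y)]/150,"rz",(y+.2)/.7854)
E
```

```text
t: 13.7
eef_pos: [484.1, 197.8, 345.4]
tcp_rot: [-3.142, 0.002, 0.243]
ft_force: [-0.5, 0.2, -1.6]
opening: 0.169
[483.99310142 198.13272317 345.60585197] [-3.14157580e+00  1.26614268e-03  2.44113634e-01] units 0.16523047951021053 0.5504742505166146 rz 0.5654617194165593
```

View pics/wrist8.png

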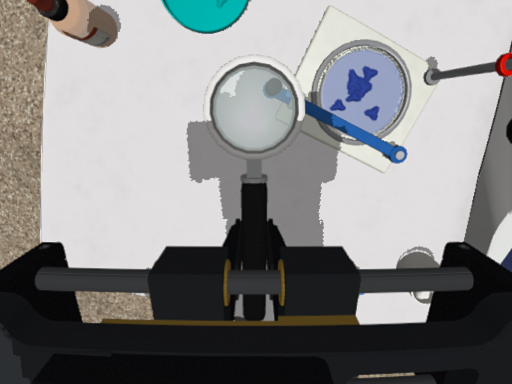

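```bash
python3 - <<'E'
from cell import env
from h import *
from scipy.optimize import minimize_scalar
W=env.read_camera("wrist"); s=env.state(); y=s["tcp_rot"][2]; e=s["eef_pos"]
for z in (102,108,114): print("ring",z,plane(W,[(505,65)],z).round(1), "pb", plane(W,[(431,77)],10).round(1))
print("dish",plane(W,[(362.5,93)],24).round(1))
tx=np.array([np.cos(y),np.sin(y),0]);ty=np.array([np.sin(y),-np.cos(y),0])
img=W["img"].copy()
for zt,col in [(e[2]-184.5+12,(255,0,0)),(e[2]-184.5-12,(0,255,0))]:
    c=np.array([e[0],e[1],0])+82*tx; c[2]=zt
    P=[c+28*(np.cos(a)*tx+np.sin(a)*ty) for a in np.linspace(0,6.28,60)]
    cv2.polylines(img,[proj(W,P).round().astype(int)],True,col,1)
img=cv2.resize(img[20:240,130:512],None,fx=2,fy=2)
cv2.imwrite("pics/ov8.png",img[:,:,::-1])
E
```

```text
ring 102 [[650.2  29.8 102. ]] pb [[647.7  34.8  10. ]]
ring 108 [[647.8  34.9 108. ]] pb [[647.7  34.8  10. ]]
ring 114 [[645.5  39.9 114. ]] pb [[647.7  34.8  10. ]]
dish [[608.5 109.8  24. ]]
```

View pics/ov8.png

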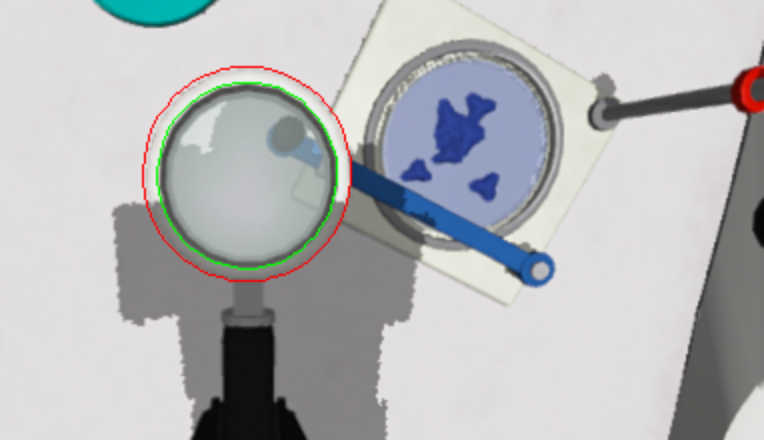

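The overlay matches the barrel, so the loupe is level. The ring's height is about 108 mm and agrees across the views. I'll move over the dish and descend.

```bash
python3 -m pendant '[{"x":0.05,"y":0.15,"z":0,"rx":0,"ry":0,"rz":0.15,"jaw":0},{"x":0.1,"y":0.3,"z":0,"rx":0,"ry":0,"rz":0.3,"jaw":0},{"x":0.14,"y":0.45,"z":0,"rx":0,"ry":0,"rz":0.45,"jaw":0},{"x":0.173,"y":0.546,"z":0,"rx":0,"ry":0,"rz":0.565,"jaw":0},{"x":0.173,"y":0.546,"z":0,"rx":0,"ry":0,"rz":0.565,"jaw":0},{"x":0.173,"y":0.546,"z":0,"rx":0,"ry":0,"rz":0.565,"jaw":0}]'
python3 -m pendant '[{"x":0,"y":0,"z":0.1,"rx":0,"ry":0,"rz":0,"jaw":0},{"x":0,"y":0,"z":0.2,"rx":0,"ry":0,"rz":0,"jaw":0},{"x":0,"y":0,"z":0.3,"rx":0,"ry":0,"rz":0,"jaw":0},{"x":0,"y":0,"z":0.35,"rx":0,"ry":0,"rz":0,"jaw":0},{"x":0,"y":0,"z":0.35,"rx":0,"ry":0,"rz":0,"jaw":0},{"x":0,"y":0,"z":0.35,"rx":0,"ry":0,"rz":0,"jaw":0}]'
python3 - <<'E'
from cell import env
from h import *
W=env.read_camera("wrist"); s=env.state(); y=s["tcp_rot"][2]; e=s["eef_pos"]; print(e,s["tcp_rot"])
tx=np.array([np.cos(y),np.sin(y),0]);ty=np.array([np.sin(y),-np.cos(y),0])
c=e+81.5*tx-[0,0,184.5]; print("lens est",c)
for n in ("wrist","top","scene"):
    C=env.read_camera(n); img=C["img"].copy()
    for q,r,col in [(c+[0,0,12],28,(255,0,0)),(c-[0,0,12],28,(0,255,0)),(np.array([608.5,108,24]),48,(255,255,0)),(np.array([647.5,35,108]),9,(0,255,255))]:
        P=[q+r*np.array([np.cos(a),np.sin(a),0]) for a in np.linspace(0,6.28,60)]
        cv2.polylines(img,[proj(C,P).round().astype(int)],True,col,1)
    pc=proj(C,c)[0].astype(int); k={"wrist":0,"top":1,"scene":1}[n]
    a=C["img"][:,:,::-1]
    if n!="wrist":
        x0,y0=pc-[60,50]; b=np.hstack([img[y0:y0+110,x0:x0+130],C["img"][y0:y0+110,x0:x0+130]]); img=cv2.resize(b,None,fx=3,fy=3,interpolation=cv2.INTER_CUBIC)
    cv2.imwrite(f"pics/{n}9.png",img[:,:,::-1])
E
```

```text
t: 14.55
eef_pos: [528.7, 125.2, 346.1]
tcp_rot: [3.141, 0.0, -0.198]
ft_force: [-0.5, 0.1, -0.5]
opening: 0.169
t: 15.3
eef_pos: [529.3, 124.4, 294.0]
tcp_rot: [-3.142, -0.001, -0.201]
ft_force: [0.2, -0.9, -1.2]
opening: 0.168
[529.30905257 124.33642291 294.10260254] [-3.14143544e+00 -7.70024843e-04 -2.01080804e-01]
lens est [609.16693213 108.05855227 109.60260254]
```

View pics/wrist9.png

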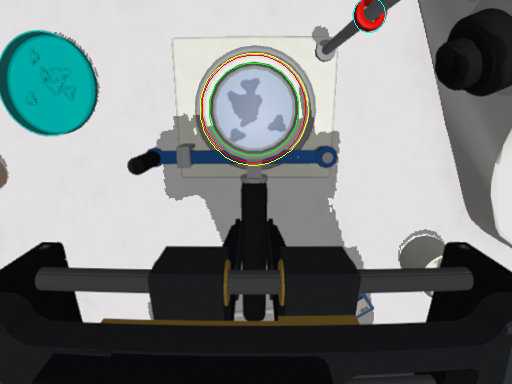

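View pics/top9.png

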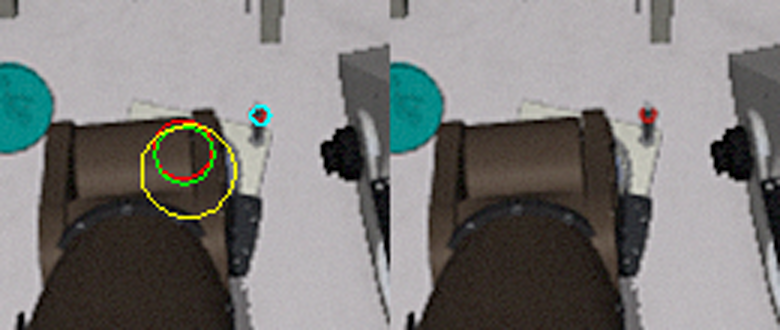

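View pics/scene9.png

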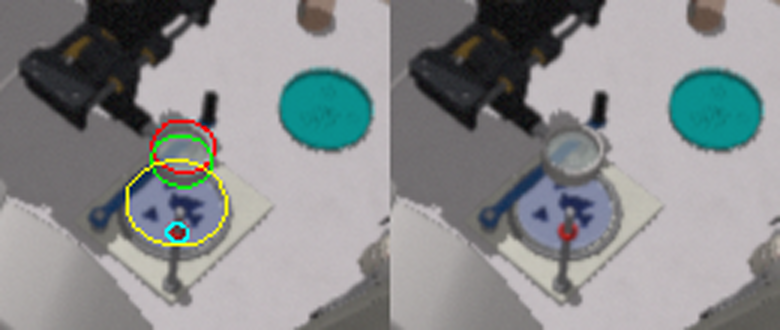

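The lens is centred over the dish at (254,107), and the latch sits in its catch at (183,155). The lens estimate is 1.4 mm above the ring, so I'll trim that, let it settle and check.

```bash
python3 -m pendant '[{"x":0,"y":0,"z":0.01,"rx":0,"ry":0,"rz":0,"jaw":0},{"x":0,"y":0,"z":0.01,"rx":0,"ry":0,"rz":0,"jaw":0},{"x":0,"y":0,"z":0.01,"rx":0,"ry":0,"rz":0,"jaw":0},{"x":0,"y":0,"z":0.01,"rx":0,"ry":0,"rz":0,"jaw":0},{"x":0,"y":0,"z":0.01,"rx":0,"ry":0,"rz":0,"jaw":0},{"x":0,"y":0,"z":0.01,"rx":0,"ry":0,"rz":0,"jaw":0}]'
python3 - <<'E'
from cell import env
s=env.state(); print(s["eef_pos"],s["tcp_rot"],abs(s["qvel"]).max())
print(env.job_done())
E
```

```text
t: 16.25
eef_pos: [529.2, 124.4, 292.2]
tcp_rot: [3.142, -0.0, -0.201]
ft_force: [-0.0, 0.7, -2.0]
opening: 0.164
[529.21409395 124.36845812 292.20529074] [ 3.14152202e+00 -5.61727692e-05 -2.01004231e-01] 0.001603883682145469
the job is handed in; nothing more can be done
None
```

I swung the latch into its catch, picked up the loupe by its handle and handed the job in at about 16 s with the lens held level over the dish. `env.job_done()` gave no verdict.

- **Latch:** I pushed the knob until the wrist force rose to about 24 N at the stop. After backing off, the arm lay parallel to the plate edge in its catch. I did not measure the final angle numerically.
- **Loupe position:** My estimate puts the lens at about (609, 108, 108) mm. The dish centre is at about (608.5, 108) mm and the ring height is about 108 mm, so the lens is roughly 1 mm off on both. Camera calibration is only good to about 2 mm.
- **Loupe attitude and stillness:** Tool tilt was under 0.001 rad, the joints were at rest and the jaws were holding at about 16 mm.
- **Disagreements:** The scene view put the barrel about one pixel (2–3 mm) lower than my overlay, about the same offset my first fit showed in that camera. At the end, the arm blocked the top view of the lens.
- **Surroundings:** The dish and red ring looked unmoved in the last pictures. I saw no sign of the other items moving, but I made no numeric check of them at the end.

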